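# Make up the staining kit and the sampling kit

### The arm

A 6-joint arm with a two-finger parallel gripper is mounted at the origin on a cart in front of the work surface, level with it; the furniture and walls round the work are solid. World frame = base frame: x ahead of the robot, y to its left, z up, the work surface at z = 0. Lengths are in mm, angles in rad, forces in N, time in s.
With the tool pointing down it reaches from about 350 to 775 mm from the base axis. Payload 7.3 kg.
Tool frame: the origin (TCP) lies at the centre of the arm's flange, where the gripper is bolted on; the fingertips stand 178 mm ahead of it and the grasp point (between the pads) lies 159 mm ahead of it; z points along the fingers, y is the direction in which the jaws open and shut (so a half turn about z gives the same grasp; the last joint's range is limited). The gripper opens to 92 mm and grips with 3 to 60 N. Pads are 19 mm wide; open, the fingers measure 130 mm over their backs; the gripper's body (75 mm by 190 mm) begins 47 mm behind the grasp point.
Start: joints at [-1.354, 0.342, 1.524, -0, 1.275, -0.146], TCP at [186.339, -490.821, 404.741] pointing down, gripper open.
Joint ranges: [-2.53, 2.53], [-0.77, 2.02], [0.04, 2.7], [-1, 4.14], [0.28, 2.66], [-3.11, 3.11]. Speed limits (rad/s): [2.57, 2.57, 3.14, 3.14, 3.14, 3.14].

### API

Orientations are given as [roll, pitch, yaw] about the fixed x, y, z axes, in that order (R = Rz(yaw) Ry(pitch) Rx(roll)).
In Python, from plant import get_obs, capture, close_job gives the robot as it stands. The module is installed in compiled form; this text tells all that it offers.
- The arm moves only by the shell command python3 -m pendant 'ROWS'. ROWS is JSON, a list of rows, each a list of 3 entries, a list of its own where there are three numbers: the shift along the tool's x, y, z in m, then the turn, a rotation vector about the tool's x, y, z in rad, then the finger opening in m, from 0 to 0.0918. In form: [[[tx, ty, tz], [wx, wy, wz], fingers], ...]. A call has 1 to 10 rows; each row is the pose to reach, as a shift and turn from the pose commanded when the call began, along the tool's axes at that moment; what a row does not reach only later rows make up. A row lasts 1/12 s, in which the tool goes at most 41.7 mm and 7.16 degrees, less where a joint would pass 70% of its speed; a pose out of reach is approached as far as the arm can. A call with a gripper value outside its range is refused whole. The fingers move at their own pace and stop on an object; the grip force is fixed at half the most. Time passes only in rows, so rows that repeat a pose let the fingers close. It gives the time, the measured TCP pose, the force and the opening at its end, in the units of the state.
- get_obs(): the state, without advancing time (a new reading comes with each control period).
- capture(name): name is "scene" or "top"; returns a dict with "color" (400x640x3 uint8, red, green, blue), "mtx" (3x3 intrinsics, pixels), "rvec" (rotation vector, rad) and "tvec" (3), from world to camera coordinates, as OpenCV has them. Camera axes: x right, y down, z forward; pixel columns grow to the right and rows downward; lengths in mm; the calibration is good to about 2 mm. A picture is of the moment at which its call begins. There is no depth.
- close_job(): hands the job in, once; it reports no verdict.
The state is a dict: "time": time; "joint_positions": joint angles; "dq": joint speeds; "tau": joint torques, N m; "tool_pos": TCP position; "tcp_rot": TCP orientation; "contact_force": force on the tool from outside, world axes, zero at the start; "moment": the same for the moment, N m; "grip_width": finger opening in mm.
Only numpy, scipy, OpenCV 4.12 (cv2) and the standard library are available. Lean on these libraries where they do the work, as an engineer would, in place of code of your own. Each camera call takes 0.05 s, during which the arm holds its last target. There are 200 camera calls.

### The job

Make up the two kits from the stock on the bench: the timer, the petri dish and the smallest of the three pale lab bottles go into the staining tray (square, large round and small round pocket), the conical tube and the middle-sized pale bottle go into the sampling tray (tube in the wider slot beside the pen, bottle in the round pocket). Seat each thing flat on the floor of its own pocket, right side up; keep the bottles upright on the way, drop nothing, and leave the largest bottle and the beaker standing where they are.

Things in the scene. Friction and masses are not known exactly. Their poses are not given: they have to be found in the camera images.
- staining_tray: fixed low kit tray, 256 (y) x 116 (x) mm, white shell, grey insert with a square, a large round and a small round pocket. Origin: centre of underside, z up; card lip on -x side. Pocket floors at z=3, insert top z=8, rim z=10 mm. Pocket centres (x, y) mm: timer (0,-77), 78 along x by 82 along y; dish (0,10), 78 dia; small bottle (0,88), 52 dia
- sampling_tray: fixed kit tray of the same shell, 256 (y) x 116 (x) mm, same origin, axes and heights (floors z=3, top 8, rim 10 mm); two long slots and a round pocket. Pocket centres (x, y) mm: tube (-25,-42), 38 along x by 130 along y; wash bottle (0,80), 66 dia. The narrow slot (30,-42), 26 by 152, already holds a fixed marker pen, 12 mm wide, top at z=17
- timer: flat white bench timer with keys, 62 along its x by 66 along its y by 20 mm high (body 18 mm high, keys on top); origin: centre of its underside, z up; lies face up; 0.06 kg; grasp across x
- dish: round clear petri dish with its lid on, 62 mm across the lid (the fingers meet it at about 58 mm), 14 mm high (fingers hold up to 12 mm); origin: centre of its underside, z up; 0.016 kg; one piece
- small_bottle: smallest of the three pale screw-cap lab bottles, body 36 mm across up to its shoulder at about z = 45 mm, cap 19 mm across, 75 mm high over all; stands; origin: centre of its underside, z up; 0.07 kg
- conical_tube: 15 ml conical tube with screw cap, lying; 22 wide along its x by 113 long along its y by 23 mm high (fingers hold up to 21 mm); origin: under its middle, at bench level, z up; does not roll; 0.016 kg
- wash_bottle: middle-sized of the three pale screw-cap lab bottles, body 50 mm across up to its shoulder at about z = 62 mm, cap 26 mm across, 105 mm high; stands; origin: centre of its underside, z up; 0.16 kg
- buffer_bottle: largest of the three pale screw-cap lab bottles, 66 mm across and 135 mm high, stands loose in the stock; origin: centre of its underside; not wanted, to be left alone
- beaker: glass beaker, 59 mm across and 72 mm high, stands loose in the stock; origin: centre of its underside; not wanted, to be left alone

How it is judged (in metres and radians):
At the end, for the whole second after the job is handed in: Each of the five things rests on the floor of its own pocket: origin within 12 mm (tube 14 mm) of the pocket centre along each tray axis and 3 mm of the floor's height, tilted less than 7 degrees, released and at rest (x of timer in the frame of staining_tray between -0.012 and 0.012 m and y of timer in the frame of staining_tray between -0.089 and -0.065 m and z of timer in the frame of staining_tray between 0 and 0.006 m and angle between each of timer, dish, small_bottle, conical_tube, wash_bottle's own z axis and vertical below 0.12 rad and linear speed of each of timer, dish, small_bottle, conical_tube, wash_bottle below 0.02 m/s and angular speed of each of timer, dish, small_bottle, conical_tube, wash_bottle below 0.2 rad/s and x of dish in the frame of staining_tray between -0.012 and 0.012 m and y of dish in the frame of staining_tray between -0.002 and 0.022 m and z of dish in the frame of staining_tray between 0 and 0.006 m and x of small_bottle in the frame of staining_tray between -0.012 and 0.012 m and y of small_bottle in the frame of staining_tray between 0.076 and 0.1 m and z of small_bottle in the frame of staining_tray between 0 and 0.006 m and x of conical_tube in the frame of sampling_tray between -0.039 and -0.011 m and y of conical_tube in the frame of sampling_tray between -0.056 and -0.028 m and z of conical_tube in the frame of sampling_tray between 0 and 0.006 m and x of wash_bottle in the frame of sampling_tray between -0.012 and 0.012 m and y of wash_bottle in the frame of sampling_tray between 0.068 and 0.092 m and z of wash_bottle in the frame of sampling_tray between 0 and 0.006 m); the robot touches nothing.
It fails at once if the largest bottle or the beaker, which are not wanted, is moved by more than 25 mm (distance of any of buffer_bottle, beaker from where it was at the start of the episode above 0.025 m).
It fails at once if the small or the middle-sized (wash) bottle is tipped by more than 35 degrees (angle between any of small_bottle, wash_bottle's own z axis and vertical above 0.61 rad).
It fails at once if one of the five things is dropped (falls free from more than about 25 mm) ((contact force between the fingers and timer below 0.05 N and linear speed of timer above 0.7 m/s) or (contact force between the fingers and dish below 0.05 N and linear speed of dish above 0.7 m/s) or (contact force between the fingers and small_bottle below 0.05 N and linear speed of small_bottle above 0.7 m/s) or (contact force between the fingers and conical_tube below 0.05 N and linear speed of conical_tube above 0.7 m/s) or (contact force between the fingers and wash_bottle below 0.05 N and linear speed of wash_bottle above 0.7 m/s)).
It also fails if it takes over 128 s, if anything falls off the work surface, if the arm or the gripper's body presses on something with over 40 N, if the wrist force passes 120 N, or if a joint passes its speed limit or range.

## Working session

There is one attempt and no reset: what is moved stays moved. The work goes in short steps, Python scripts to look and compute and a shell command to move; the robot and the scene stay as the last step left them, time stands still between calls to the robot, and variables do not carry over. Pictures are saved under pics/ and viewed, about 12 in all and at most 16, crops included, and the job is handed in when it is done.

```bash
mkdir -p pics && python3 - <<'E'
from plant import get_obs, capture
import cv2,json
o=get_obs();print({k:o[k] for k in('time','tool_pos','tcp_rot','grip_width','contact_force')})
for n in('scene','top'):
    c=capture(n);cv2.imwrite(f'pics/{n}0.png',c['color'][:,:,::-1]);print(n,c['mtx'],c['rvec'],c['tvec'])
E
```

```text
{'time': 0.0, 'tool_pos': array([ 186.292883  , -490.68448601,  404.03322526]), 'tcp_rot': array([-3.14003042e+00, -2.14735230e-04,  3.62756118e-01]), 'grip_width': 91.83776824777934, 'contact_force': array([-0.96783031, -1.42523914, -0.99577973])}
scene [[378.29743812   0.         319.59881096]
 [  0.         378.29743812 202.16605086]
 [  0.           0.           1.        ]] [ 1.01371362 -2.52173007  0.94117201] [391.13917521 331.05688289 776.18426488]
top [[491.01617223   0.         325.17282655]
 [  0.         491.01617223 195.72906083]
 [  0.           0.           1.        ]] [ 2.14204149 -2.11749447  0.16737801] [   4.45440256  519.75917898 1411.95389289]
```

View pics/top0.png

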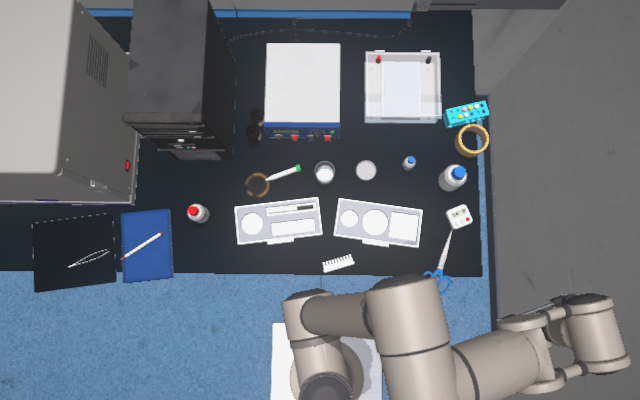

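View pics/scene0.png

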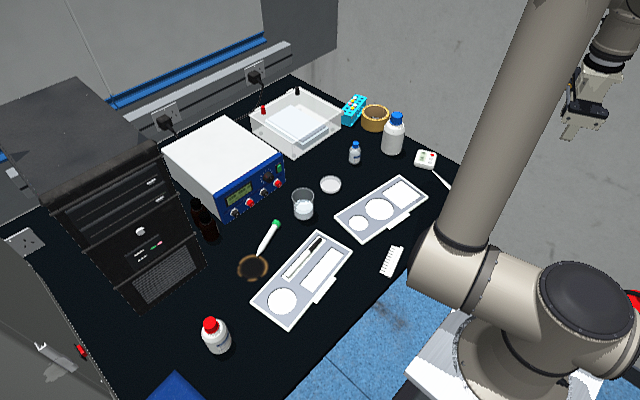

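```bash
cat > h.py <<'E'
import numpy as np, cv2
from plant import get_obs, capture
from scipy.spatial.transform import Rotation as Rot
def cam(n): return capture(n)
def proj(c,P):
    return cv2.projectPoints(np.array(P,float).reshape(-1,1,3),c['rvec'],c['tvec'],c['mtx'],None)[0][:,0]
def unproj(c,uv,z):
    R=cv2.Rodrigues(c['rvec'])[0];t=np.ravel(c['tvec']);uv=np.atleast_2d(uv).astype(float)
    d=np.c_[uv,np.ones(len(uv))]@np.linalg.inv(c['mtx']).T@R; o=-R.T@t
    return (o+d*((z-o[2])/d[:,2])[:,None])
def crop(c,u0,v0,u1,v1,k,name):
    im=cv2.resize(c['color'][v0:v1,u0:u1,::-1],None,fx=k,fy=k,interpolation=cv2.INTER_CUBIC);cv2.imwrite('pics/'+name,im)
E
python3 - <<'E'
from h import *
c=cam('top');s=cam('scene')
crop(c,180,145,480,255,2.66,'t1.png');crop(s,190,90,455,360,2.2,'s1.png')
for n,uv,z in[('wash cap',(196,210),105),('small',(409,161),75),('big',(457,172),135),('dish',(366,170),14),('beaker',(325,172),40),('tube',(283,173),12),('timer',(459,217),18),('stain',(378,222),10),('samp',(278,220),10)]:
    p=unproj(c,uv,z)[0];print(n,p.round(),np.hypot(*p[:2]).round())
E
```

```text
wash cap [464. 375. 105.] 597.0
small [ 620. -234.   75.] 663.0
big [ 575. -358.  135.] 677.0
dish [ 606. -113.   14.] 616.0
beaker [592.  12.  40.] 592.0
tube [594. 141.  12.] 610.0
timer [ 464. -390.   18.] 606.0
stain [ 447. -149.   10.] 471.0
samp [450. 152.  10.] 475.0
```

View pics/t1.png

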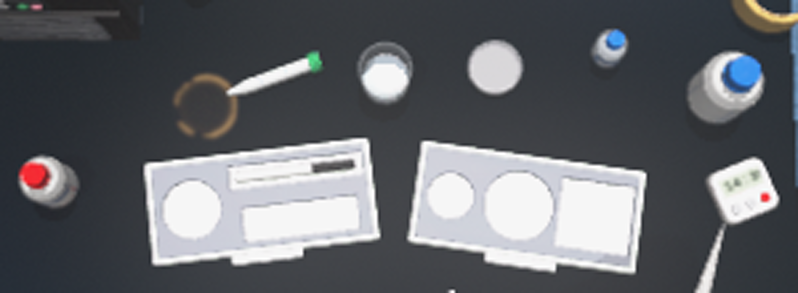

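View pics/s1.png

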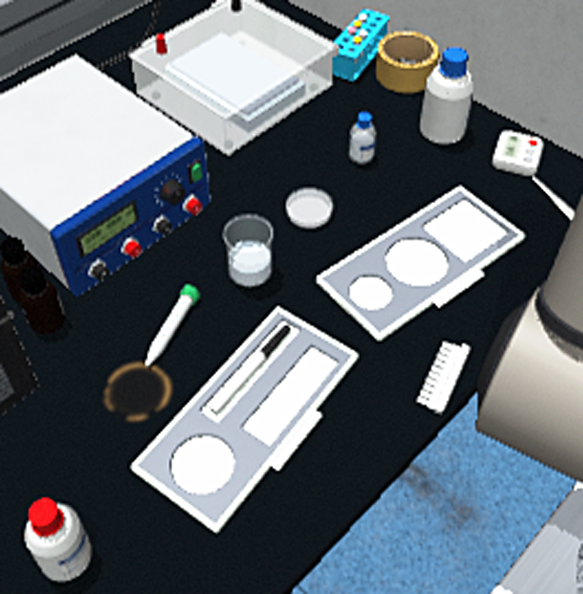

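```bash
cat > fit.py <<'E'
from h import *
from scipy.optimize import least_squares
c=cam('top');s=cam('scene')
T=lambda p:np.array(p,float)/2.66+[180,145]
S=lambda p:np.array(p,float)/2.2+[190,90]
cor=np.array([[58,128,10],[58,-128,10],[-58,-128,10],[-58,128,10]],float)
def place(q,P): return P@Rot.from_euler('z',q[2]).as_matrix().T+[q[0],q[1],0]
for n,t,ss,x0 in[('samp',[(145,163),(366,139),(379,239),(155,265)],[(132,467),(281,307),(357,353),(215,529)],(450,152,0)),
 ('stain',[(421,141),(646,173),(635,272),(409,241)],[(317,279),(461,186),(524,236),(380,338)],(447,-149,0))]:
    for use in('both','top','scene'):
        f=lambda q:np.r_[(proj(c,place(q,cor))-T(t)).ravel()*(use!='scene'),(proj(s,place(q,cor))-S(ss)).ravel()*(use!='top')]
        r=least_squares(f,x0);print(n,use,r.x.round(3),'rms px',np.sqrt(np.mean(r.fun**2)).round(2))
for n,t,ss,z in[('dish',(495,67),(309,203),13),('small cap',(614,40),(365,117),75),('wash cap',(34,176),(44,507),105),('tubecap',(319,61),(190,292),12),('tubetip',(229,94),(150,362),10),('big cap',(743,72),(456,55),135),('timer',(742,190),(519,152),18)]:
    print(n,unproj(c,T(t),z)[0].round(1),unproj(s,S(ss),z)[0].round(1))
print('timer corners',unproj(c,T([(708,172),(762,157),(779,208),(723,224)]),18).round(1))
print('PSU front base',unproj(s,S([(82,290),(207,200)]),0).round(),'top-view edge',unproj(c,[(265,139),(340,139)],0).round())
print('PSU top front scene',unproj(s,S([(62,222),(200,148)]),80).round(),unproj(s,S([(62,222),(200,148)]),100).round())
print('tank front base', unproj(s,S([(230,152)]),0).round(),'beaker',unproj(s,S([(249,277)]),0).round())
E
python3 fit.py
```

```text
samp both [4.48264e+02 1.51501e+02 1.27000e-01] rms px 0.73
samp top [4.47824e+02 1.51155e+02 1.27000e-01] rms px 0.29
samp scene [4.48558e+02 1.51694e+02 1.28000e-01] rms px 0.66
stain both [ 4.45177e+02 -1.48887e+02 -1.27000e-01] rms px 0.54
stain top [ 4.45262e+02 -1.49714e+02 -1.27000e-01] rms px 0.23
stain scene [ 4.44884e+02 -1.47817e+02 -1.28000e-01] rms px 0.44
dish [ 605.2 -113.1   13. ] [ 609.2 -114.9   13. ]
small cap [ 623.1 -239.6   75. ] [ 623.9 -239.7   75. ]
wash cap [461.  383.8 105. ] [466.6 383.4 105. ]
tubecap [610.4  89.1  12. ] [612.4  92.8  12. ]
tubetip [571.  191.8  10. ] [571.6 190.   10. ]
big cap [ 575.3 -364.1  135. ] [ 575.1 -362.8  135. ]
timer [ 465.5 -389.8   18. ] [ 462.1 -384.7   18. ]
timer corners [[ 485.5 -352.2   18. ]
 [ 503.3 -413.5   18. ]
 [ 445.7 -430.5   18. ]
 [ 427.  -367.3   18. ]]
PSU front base [[718. 177.   0.]
 [721. -33.   0.]] top-view edge [[704. 201.   0.]
 [707. -33.   0.]]
PSU top front scene [[757. 159.  80.]
 [734. -42.  80.]] [[738. 167. 100.]
 [717. -28. 100.]]
tank front base [[ 767. -121.    0.]] beaker [[585.  21.   0.]]
```

```bash
cat >> h.py <<'E'
def go(x,y,tip,yaw):
    """tool-frame shift [m] and turn about tool z to bring fingertips to (x,y,tip) with yaw"""
    o=get_obs();p=np.array(o['tool_pos']);R=Rot.from_euler('xyz',o['tcp_rot'])
    d=R.inv().apply(np.array([x,y,tip+178])-p)/1000
    w=(R.inv()*Rot.from_euler('xyz',[np.pi,0,yaw])).as_rotvec()
    print('t',round(o['time'],2),'pos',p.round(1),'rot',np.round(o['tcp_rot'],3),'grip',round(o['grip_width'],1),'F',np.round(o['contact_force'],1))
    print('shift',d.round(4),'turn',w.round(4))
E
python3 - <<'E'
from h import *
s=cam('scene');crop(s,530,0,640,170,3.5,'g.png')
go(465,-390,120,0.275)
# pocket positions
for n,(x,y,a),P in[('stain',(445.2,-149,-.127),[(0,-77),(0,10),(0,88)]),('samp',(448.2,151.4,.127),[(-25,-42),(0,80)])]:
    for q in P: print(n,q,(Rot.from_euler('z',a).apply([*q,0])+[x,y,0]).round(1))
E
```

```text
t 0.35 pos [ 186.3 -490.8  404.6] rot [-3.141 -0.     0.363] grip 92.0 F [-0.7 -0.2  0.4]
shift [0.2963 0.0047 0.1066] turn [-0.0003 -0.      0.0879]
stain (0, -77) [ 435.4 -225.4    0. ]
stain (0, 10) [ 446.5 -139.1    0. ]
stain (0, 88) [456.3 -61.7   0. ]
samp (-25, -42) [428.7 106.6   0. ]
samp (0, 80) [438.1 230.8   0. ]
```

View pics/g.png

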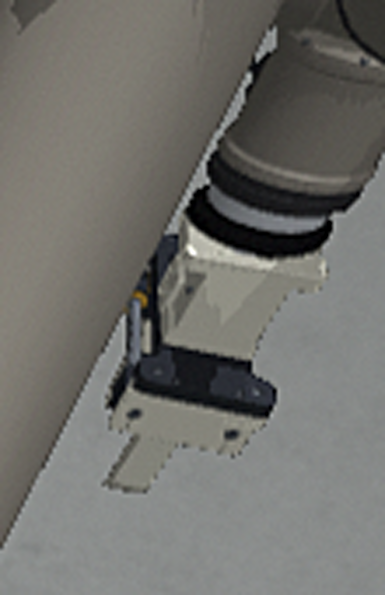

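```bash
python3 -m pendant '[[[0.15,0.002,0.03],[0,0,0.088],0.0918],[[0.296,0.0047,0.076],[0,0,0.088],0.0918],[[0.296,0.0047,0.076],[0,0,0.088],0.0918],[[0.296,0.0047,0.076],[0,0,0.088],0.0918],[[0.296,0.0047,0.076],[0,0,0.088],0.0918],[[0.296,0.0047,0.076],[0,0,0.088],0.0918],[[0.296,0.0047,0.076],[0,0,0.088],0.0918],[[0.296,0.0047,0.076],[0,0,0.088],0.0918],[[0.296,0.0047,0.076],[0,0,0.088],0.0918]]' && python3 - <<'E'
from h import *
go(465,-390,8,0.275)
s=cam('scene');c=cam('top')
for n,k in(('s',s),('c',c)):
    crop(k,370,60,570,260,2,n+'2.png')
im=np.hstack([cv2.imread('pics/s2.png'),cv2.imread('pics/c2.png')]);cv2.imwrite('pics/sc2.png',im)
E
```

```text
time: 1.1
tool_pos: [467.3, -388.2, 327.1]
tcp_rot: [-3.139, 0.0, 0.279]
contact_force: [-0.5, 0.3, 0.8]
grip_width: 91.9
t 1.1 pos [ 467.3 -388.2  327.1] rot [-3.139  0.     0.279] grip 91.9 F [-0.5  0.3  0.8]
shift [-0.0026  0.0013  0.1411] turn [-0.0021  0.0004  0.0042]
```

View pics/sc2.png

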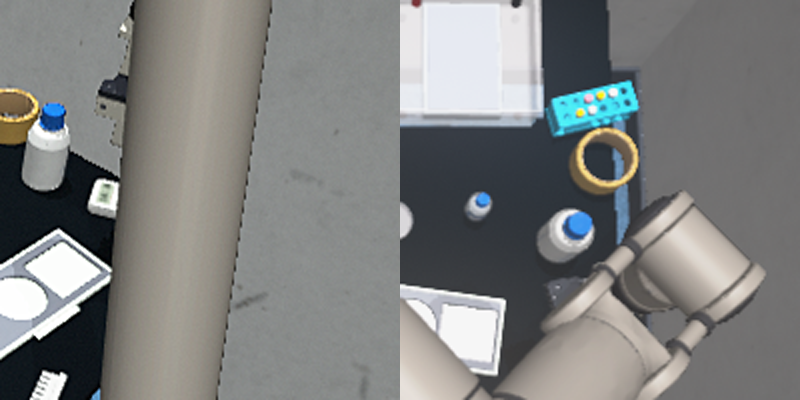

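```bash
python3 - <<'E'
from h import *
c=cam('top')
uv=np.array([[547,282],[551,312],[580,278]])/2+[[-30,60]]
uv=np.array([[147,282],[151,312],[180,278]])/2+[[370,60]]
for z in(216,270,327):print(z,unproj(c,uv,z).round())
go(465,-390,50,0.275)
E
```

```text
216 [[ 480. -299.  216.]
 [ 441. -303.  216.]
 [ 486. -342.  216.]]
270 [[ 471. -286.  270.]
 [ 434. -290.  270.]
 [ 477. -328.  270.]]
327 [[ 462. -273.  327.]
 [ 427. -277.  327.]
 [ 468. -312.  327.]]
t 1.25 pos [ 463.9 -390.7  329. ] rot [3.141e+00 1.000e-03 2.740e-01] grip 91.4 F [ 0.3 -0.3  0.8]
shift [ 0.0013 -0.0004  0.101 ] turn [ 0.0003  0.0006 -0.0006]
```

```bash
python3 -m pendant '[[[0.0013,0,0.03],[0,0,0],0.0918],[[0.0013,0,0.065],[0,0,0],0.0918],[[0.0013,0,0.1],[0,0,0],0.0918],[[0.0013,0,0.125],[0,0,0],0.0918],[[0.0013,0,0.1425],[0,0,0],0.0918],[[0.0013,0,0.1425],[0,0,0],0.0918],[[0.0013,0,0.1425],[0,0,0],0.0918]]' && python3 - <<'E'
from h import *
go(465,-390,8.5,0.275)
s=cam('scene');c=cam('top')
crop(s,400,110,520,230,3.3,'s3.png');crop(c,400,140,520,260,3.3,'c3.png')
cv2.imwrite('pics/sc3.png',np.hstack([cv2.imread('pics/s3.png'),cv2.imread('pics/c3.png')]))
E
```

```text
time: 1.83
tool_pos: [464.7, -390.9, 186.5]
tcp_rot: [-3.141, 0.001, 0.273]
contact_force: [-0.1, 0.0, 0.5]
grip_width: 91.5
t 1.83 pos [ 464.7 -390.9  186.5] rot [-3.141e+00  1.000e-03  2.730e-01] grip 91.5 F [-0.1  0.   0.5]
shift [ 0.0005 -0.0008  0.    ] turn [-0.0005  0.0006 -0.0023]
```

View pics/sc3.png

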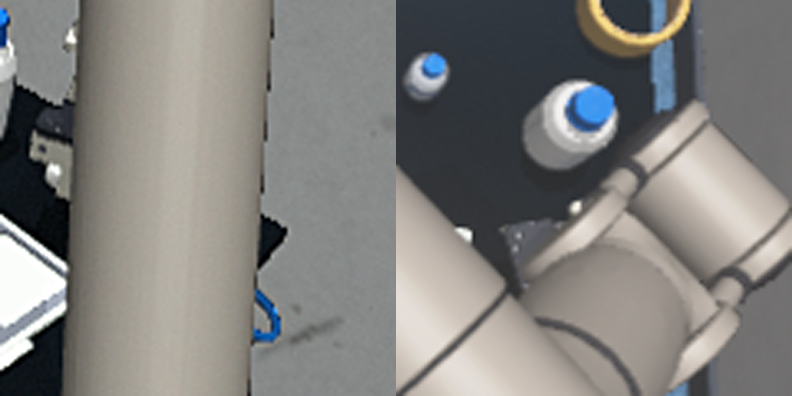

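```bash
python3 -m pendant '[[[0,0,0],[0,0,0],0.055],[[0,0,0],[0,0,0],0.055],[[0,0,0],[0,0,0],0.055],[[0,0,0],[0,0,0],0.055],[[0,0,0],[0,0,0],0.055],[[0,0,0],[0,0,0],0.055],[[0,0,0],[0,0,0],0.055],[[0,0,0],[0,0,0],0.055]]' && python3 -m pendant '[[[0,0,-0.02],[0,0,0],0.055],[[0,0,-0.05],[0,0,0],0.055],[[0,0,-0.08],[0,0,0],0.055],[[0,0,-0.08],[0,0,0],0.055]]' && python3 -c "
from h import *
go(435.4,-225.4,60,-0.127)"
```

```text
time: 2.6
tool_pos: [466.2, -390.2, 187.0]
tcp_rot: [3.14, -0.001, 0.275]
contact_force: [0.0, -0.7, 6.3]
grip_width: 65.0
time: 2.93
tool_pos: [467.1, -390.6, 271.7]
tcp_rot: [3.134, -0.004, 0.275]
contact_force: [1.0, -1.0, 0.1]
grip_width: 64.7
t 2.93 pos [ 467.1 -390.6  271.7] rot [ 3.134 -0.004  0.275] grip 64.7 F [ 1.  -1.   0.1]
shift [ 0.0142 -0.1679  0.0325] turn [ 0.0068 -0.0057  0.402 ]
```

```bash
python3 -m pendant '[[[0.004,-0.04,0],[0,0,0.1],0.055],[[0.007,-0.08,0],[0,0,0.2],0.055],[[0.01,-0.12,0.01],[0,0,0.3],0.055],[[0.0142,-0.168,0.0325],[0,0,0.402],0.055],[[0.0142,-0.168,0.0325],[0,0,0.402],0.055],[[0.0142,-0.168,0.0325],[0,0,0.402],0.055],[[0.0142,-0.168,0.0325],[0,0,0.402],0.055]]' && python3 - <<'E'
from h import *
go(435.4,-225.4,13,-0.127)
s=cam('scene');crop(s,320,120,500,270,4,'s4.png')
E
```

```text
time: 3.52
tool_pos: [434.4, -224.2, 233.5]
tcp_rot: [3.142, 0.0, -0.125]
contact_force: [0.0, -0.3, 0.7]
grip_width: 64.9
t 3.52 pos [ 434.4 -224.2  233.5] rot [ 3.142  0.    -0.125] grip 64.9 F [ 0.  -0.3  0.7]
shift [0.0011 0.0011 0.0425] turn [0.0001 0.0002 0.0024]
```

View pics/s4.png

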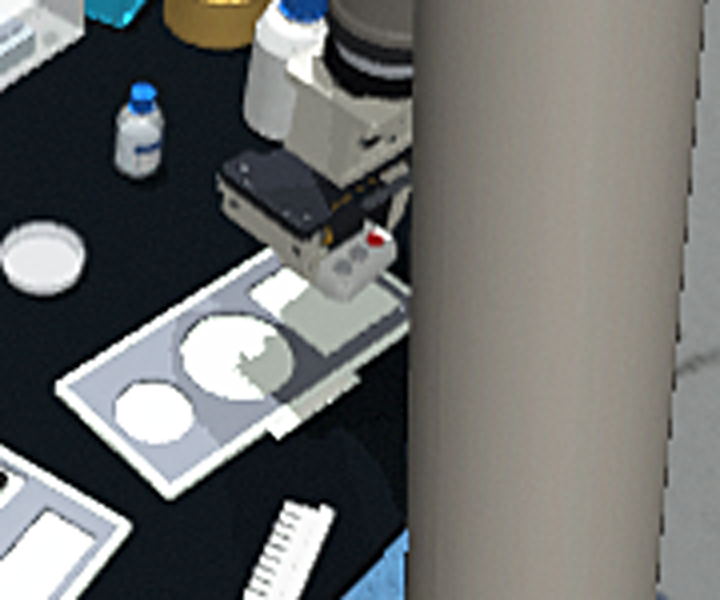

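```bash
python3 -m pendant '[[[0.002,0.001,0.02],[0,0,0],0.055],[[0.002,0.001,0.034],[0,0,0],0.055],[[0.002,0.001,0.04],[0,0,0],0.055],[[0.002,0.001,0.0425],[0,0,0],0.055],[[0.002,0.001,0.0425],[0,0,0],0.055],[[0.002,0.001,0.0425],[0,0,0],0.055]]' && python3 -c "
from h import *
go(435.4,-225.4,12,-0.127)"
```

```text
time: 4.07
tool_pos: [436.2, -226.2, 191.7]
tcp_rot: [3.141, -0.001, -0.128]
contact_force: [0.2, 0.2, 0.3]
grip_width: 65.1
t 4.07 pos [ 436.2 -226.2  191.7] rot [ 3.141e+00 -1.000e-03 -1.280e-01] grip 65.1 F [0.2 0.2 0.3]
shift [-0.0009 -0.0007  0.0017] turn [ 0.0006 -0.001  -0.0007]
```

```bash
python3 -m pendant '[[[0,0,0.0015],[0,0,0],0.055],[[0,0,0.0015],[0,0,0],0.055],[[0,0,0.0015],[0,0,0],0.08],[[0,0,0.0015],[0,0,0],0.08],[[0,0,0.0015],[0,0,0],0.08],[[0,0,0.0015],[0,0,0],0.08],[[0,0,-0.01],[0,0,0],0.08],[[0,0,-0.04],[0,0,0],0.0918],[[0,0,-0.08],[0,0,0],0.0918],[[0,0,-0.09],[0,0,0],0.0918]]' && python3 -c "
from h import *
go(606.5,-114,90,1.2)"
```

```text
time: 4.9
tool_pos: [436.9, -226.1, 285.9]
tcp_rot: [3.138, -0.006, -0.127]
contact_force: [1.9, -0.7, 0.2]
grip_width: 91.1
t 4.9 pos [ 436.9 -226.1  285.9] rot [ 3.138 -0.006 -0.127] grip 91.1 F [ 1.9 -0.7  0.2]
shift [ 0.1539 -0.1328  0.0184] turn [ 0.0072 -0.003  -1.327 ]
```

```bash
python3 -m pendant '[[[0.03,-0.03,0],[0,0,-0.12],0.0918],[[0.06,-0.05,0],[0,0,-0.24],0.0918],[[0.09,-0.08,0],[0,0,-0.36],0.0918],[[0.12,-0.1,0],[0,0,-0.48],0.0918],[[0.154,-0.133,0],[0,0,-0.6],0.0918],[[0.154,-0.133,0.018],[0,0,-0.72],0.0918],[[0.154,-0.133,0.018],[0,0,-0.84],0.0918],[[0.154,-0.133,0.018],[0,0,-0.96],0.0918],[[0.154,-0.133,0.018],[0,0,-1.08],0.0918],[[0.154,-0.133,0.018],[0,0,-1.2],0.0918]]' && python3 - <<'E'
from h import *
go(606.5,-114,7,1.2)
c=cam('top');crop(c,300,120,500,270,4,'c5.png')
E
```

```text
time: 5.73
tool_pos: [605.6, -112.9, 262.9]
tcp_rot: [-3.141, 0.0, 1.079]
contact_force: [-0.6, -0.3, -0.8]
grip_width: 92.1
t 5.73 pos [ 605.6 -112.9  262.9] rot [-3.141  0.     1.079] grip 92.1 F [-0.6 -0.3 -0.8]
shift [-0.0006  0.0014  0.0779] turn [-0.0006  0.0002 -0.1208]
```

View pics/c5.png

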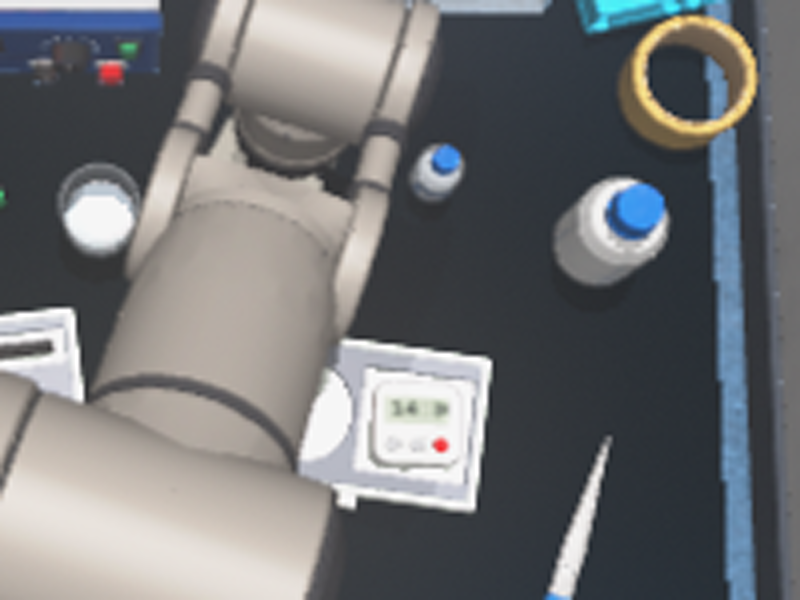

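```bash
python3 -m pendant '[[[0,0.0005,0.02],[0,0,-0.12],0.0918],[[0,0.001,0.045],[0,0,-0.12],0.0918],[[0,0.001,0.065],[0,0,-0.12],0.0918],[[0,0.001,0.075],[0,0,-0.12],0.0918],[[0,0.001,0.0789],[0,0,-0.12],0.0918],[[0,0.001,0.0789],[0,0,-0.12],0.0918],[[0,0.001,0.0789],[0,0,-0.12],0.0918]]' && python3 -m pendant '[[[0,0,0],[0,0,0],0.05],[[0,0,0],[0,0,0],0.05],[[0,0,0],[0,0,0],0.05],[[0,0,0],[0,0,0],0.05],[[0,0,0],[0,0,0],0.05],[[0,0,0],[0,0,0],0.05],[[0,0,0],[0,0,0],0.05],[[0,0,0],[0,0,0],0.05]]'
```

```text
time: 6.37
tool_pos: [606.8, -113.7, 185.2]
tcp_rot: [3.14, -0.0, 1.192]
contact_force: [-0.0, 0.1, -0.0]
grip_width: 91.9
time: 7.03
tool_pos: [606.5, -113.6, 184.5]
tcp_rot: [3.141, 0.0, 1.193]
contact_force: [-0.1, 0.4, 2.7]
grip_width: 56.5
```

```bash
python3 -m pendant '[[[0,0,-0.015],[0,0,0],0.05],[[0,0,-0.04],[0,0,0],0.05],[[0,0,-0.06],[0,0,0],0.05],[[0,0,-0.06],[0,0,0],0.05]]' && python3 -c "
from h import *
go(446.5,-139.1,50,1.444)"
```

```text
time: 7.37
tool_pos: [607.6, -114.0, 248.5]
tcp_rot: [3.134, -0.0, 1.193]
contact_force: [0.8, -0.1, 0.4]
grip_width: 56.4
t 7.37 pos [ 607.6 -114.   248.5] rot [ 3.134 -0.     1.193] grip 56.4 F [ 0.8 -0.1  0.4]
shift [-0.0828 -0.1406  0.0194] turn [ 0.0072  0.0004 -0.2512]
```

```bash
python3 -m pendant '[[[-0.018,-0.03,0],[0,0,-0.08],0.05],[[-0.036,-0.06,0],[0,0,-0.16],0.05],[[-0.054,-0.09,0],[0,0,-0.251],0.05],[[-0.07,-0.12,0],[0,0,-0.251],0.05],[[-0.0828,-0.1406,0.019],[0,0,-0.251],0.05],[[-0.0828,-0.1406,0.019],[0,0,-0.251],0.05],[[-0.0828,-0.1406,0.019],[0,0,-0.251],0.05]]' && python3 - <<'E'
from h import *
go(446.5,-139.1,12,1.444)
s=cam('scene');crop(s,320,120,500,270,4,'s6.png')
E
```

```text
time: 7.95
tool_pos: [444.1, -138.7, 224.5]
tcp_rot: [-3.139, -0.001, 1.442]
contact_force: [0.9, -0.9, 0.9]
grip_width: 56.7
t 7.95 pos [ 444.1 -138.7  224.5] rot [-3.139e+00 -1.000e-03  1.442e+00] grip 56.7 F [ 0.9 -0.9  0.9]
shift [-0.0001  0.0025  0.0345] turn [-0.0024 -0.0009 -0.0018]
```

View pics/s6.png

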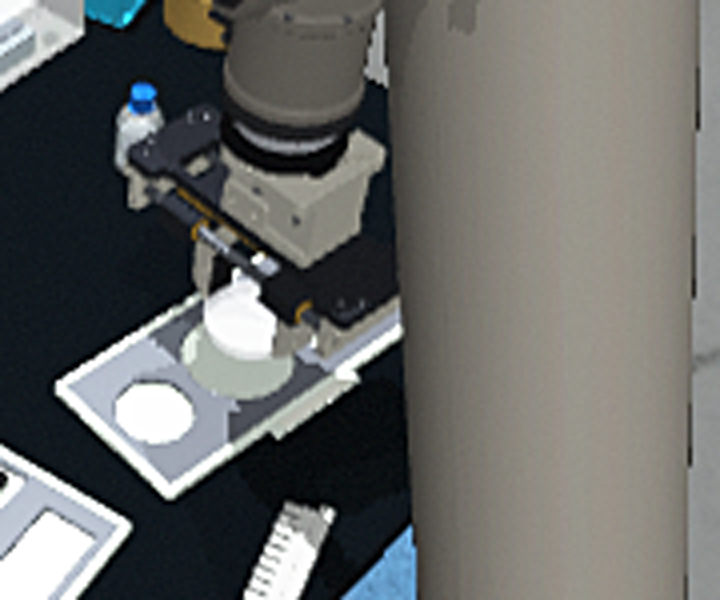

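```bash
python3 -m pendant '[[[0,0.002,0.018],[0,0,0],0.05],[[0,0.002,0.03],[0,0,0],0.05],[[0,0.002,0.0355],[0,0,0],0.05],[[0,0.002,0.0355],[0,0,0],0.05],[[0,0.002,0.0355],[0,0,0],0.05],[[0,0.002,0.0355],[0,0,0],0.05]]' && python3 -m pendant '[[[0,0,0],[0,0,0],0.07],[[0,0,0],[0,0,0],0.07],[[0,0,0],[0,0,0],0.07],[[0,0,0],[0,0,0],0.07],[[0,0,-0.01],[0,0,0],0.07],[[0,0,-0.045],[0,0,0],0.08],[[0,0,-0.085],[0,0,0],0.0918],[[0,0,-0.12],[0,0,0],0.0918],[[0,0,-0.12],[0,0,0],0.0918]]' && python3 -c "
from h import *
go(623.5,-239.7,110,1.2)"
```

```text
time: 8.5
tool_pos: [447.8, -139.0, 190.3]
tcp_rot: [3.14, 0.0, 1.444]
contact_force: [0.2, 0.4, -0.2]
grip_width: 56.7
time: 9.25
tool_pos: [448.6, -139.6, 316.2]
tcp_rot: [3.13, 0.004, 1.444]
contact_force: [1.4, -0.3, 0.7]
grip_width: 90.2
t 9.25 pos [ 448.6 -139.6  316.2] rot [3.13  0.004 1.444] grip 90.2 F [ 1.4 -0.3  0.7]
shift [-0.0771  0.1858  0.0306] turn [0.0117 0.0026 0.2439]
```

```bash
python3 -m pendant '[[[-0.015,0.036,0],[0,0,0.1],0.0918],[[-0.03,0.072,0.01],[0,0,0.2],0.0918],[[-0.05,0.11,0.02],[0,0,0.244],0.0918],[[-0.077,0.186,0.03],[0,0,0.244],0.0918],[[-0.077,0.186,0.03],[0,0,0.244],0.0918],[[-0.077,0.186,0.03],[0,0,0.244],0.0918],[[-0.077,0.186,0.03],[0,0,0.244],0.0918],[[-0.077,0.186,0.03],[0,0,0.244],0.0918]]' && python3 - <<'E'
from h import *
go(623.5,-239.7,14,1.2)
s=cam('scene');crop(s,300,60,480,210,4,'s7.png')
E
```

```text
time: 9.92
tool_pos: [621.4, -238.6, 278.8]
tcp_rot: [-3.139, -0.0, 1.2]
contact_force: [-0.2, 0.4, 0.7]
grip_width: 91.8
t 9.92 pos [ 621.4 -238.6  278.8] rot [-3.139 -0.     1.2  ] grip 91.8 F [-0.2  0.4  0.7]
shift [-0.0003  0.0026  0.0868] turn [-0.0024 -0.0002 -0.0002]
```

View pics/s7.png

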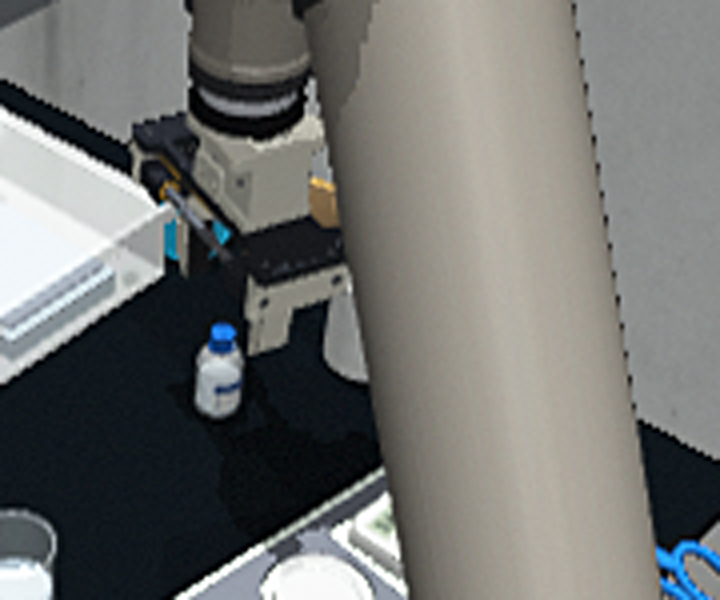

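```bash
python3 - <<'E'
from h import *
c=cam('top');s=cam('scene')
print('scene base',unproj(s,np.array([(230,152),(335,80)])/2.2+[190,90],0).round())
for z in(0,40,80):print(z,unproj(c,[(365,122),(440,122)],z).round())
E
```

```text
scene base [[ 767. -121.    0.]
 [ 768. -346.    0.]]
0 [[ 762. -111.    0.]
 [ 765. -345.    0.]]
40 [[ 749. -108.   40.]
 [ 751. -336.   40.]]
80 [[ 736. -105.   80.]
 [ 738. -327.   80.]]
```

```bash
python3 -m pendant '[[[0,0.002,0.02],[0,0,0],0.0918],[[0,0.002,0.045],[0,0,0],0.0918],[[0,0.002,0.065],[0,0,0],0.0918],[[0,0.002,0.08],[0,0,0],0.0918],[[0,0.002,0.0865],[0,0,0],0.0918],[[0,0.002,0.0865],[0,0,0],0.0918],[[0,0.002,0.0865],[0,0,0],0.0918]]' && python3 -m pendant '[[[0,0,0],[0,0,0],0.06],[[0,0,0],[0,0,0],0.05],[[0,0,0],[0,0,0],0.045],[[0,0,0],[0,0,0],0.04],[[0,0,0],[0,0,0],0.03],[[0,0,0],[0,0,0],0.03],[[0,0,0],[0,0,0],0.03],[[0,0,0],[0,0,0],0.03],[[0,0,0],[0,0,0],0.03]]'
```

```text
time: 10.65
tool_pos: [623.8, -239.5, 194.5]
tcp_rot: [3.14, 0.0, 1.2]
contact_force: [-0.6, 0.3, 0.5]
grip_width: 91.7
time: 11.4
tool_pos: [623.9, -239.6, 193.3]
tcp_rot: [3.141, 0.0, 1.2]
contact_force: [0.2, -0.4, 0.2]
grip_width: 36.2
```

```bash
python3 -m pendant '[[[0,0,-0.01],[0,0,0],0.03],[[0,0,-0.03],[0,0,0],0.03],[[0,0,-0.05],[0,0,0],0.03],[[0,0,-0.06],[0,0,0],0.03],[[0,0,-0.06],[0,0,0],0.03]]' && python3 -c "
from h import *
go(456.3,-61.7,70,1.444)"
```

```text
time: 11.82
tool_pos: [624.5, -239.9, 256.7]
tcp_rot: [3.136, 0.001, 1.2]
contact_force: [0.8, -0.0, -0.0]
grip_width: 35.1
t 11.82 pos [ 624.5 -239.9  256.7] rot [3.136e+00 1.000e-03 1.200e+00] grip 35.1 F [ 0.8 -0.  -0. ]
shift [ 0.1051 -0.2214  0.0074] turn [ 0.0055  0.0013 -0.2442]
```

```bash
python3 -m pendant '[[[0.012,-0.025,0],[0,0,-0.04],0.03],[[0.025,-0.052,0],[0,0,-0.08],0.03],[[0.04,-0.084,0],[0,0,-0.12],0.03],[[0.055,-0.116,0],[0,0,-0.16],0.03],[[0.07,-0.148,0],[0,0,-0.2],0.03],[[0.085,-0.18,0],[0,0,-0.244],0.03],[[0.097,-0.205,0.004],[0,0,-0.244],0.03],[[0.1051,-0.2214,0.007],[0,0,-0.244],0.03],[[0.1051,-0.2214,0.007],[0,0,-0.244],0.03],[[0.1051,-0.2214,0.007],[0,0,-0.244],0.03]]' && python3 - <<'E'
from h import *
go(456.3,-61.7,17.5,1.444)
s=cam('scene');crop(s,290,120,470,270,4,'s8.png')
E
```

```text
time: 12.65
tool_pos: [455.1, -60.8, 246.0]
tcp_rot: [-3.141, 0.0, 1.445]
contact_force: [-0.2, 0.7, -0.5]
grip_width: 34.8
t 12.65 pos [455.1 -60.8 246. ] rot [-3.141  0.     1.445] grip 34.8 F [-0.2  0.7 -0.5]
shift [-0.0007  0.0013  0.0505] turn [-0.0008  0.      0.001 ]
```

View pics/s8.png

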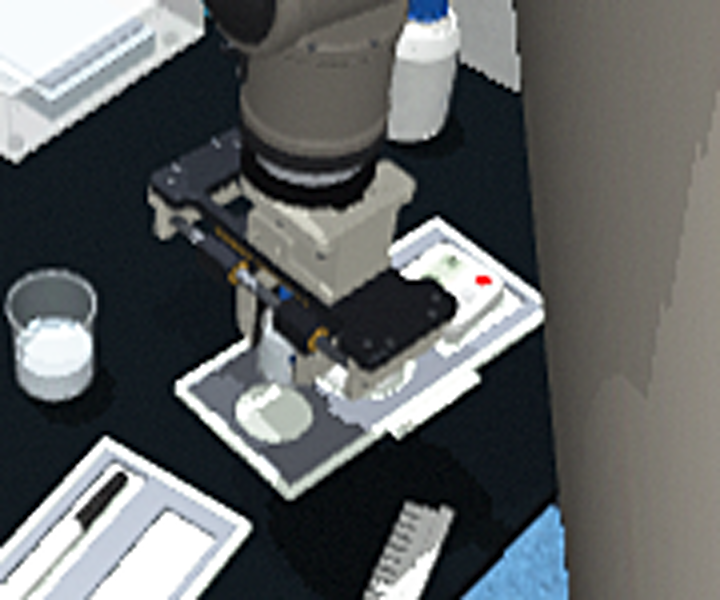

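```bash
python3 -m pendant '[[[0,0.001,0.015],[0,0,0],0.03],[[0,0.001,0.03],[0,0,0],0.03],[[0,0.001,0.042],[0,0,0],0.03],[[0,0.001,0.047],[0,0,0],0.03],[[0,0.001,0.0485],[0,0,0],0.03],[[0,0.001,0.0485],[0,0,0],0.03],[[0,0.001,0.0485],[0,0,0],0.03]]' && python3 -m pendant '[[[0,0,0.001],[0,0,0],0.03],[[0,0,0.001],[0,0,0],0.03],[[0,0,0.001],[0,0,0],0.03]]'
```

```text
time: 13.28
tool_pos: [457.0, -61.9, 198.2]
tcp_rot: [3.141, 0.0, 1.443]
contact_force: [0.9, 0.5, -0.9]
grip_width: 34.8
time: 13.53
tool_pos: [456.7, -61.5, 197.2]
tcp_rot: [3.141, 0.0, 1.444]
contact_force: [-0.8, -0.6, -1.3]
grip_width: 35.0
```

```bash
python3 -m pendant '[[[0,0,0],[0,0,0],0.042],[[0,0,0],[0,0,0],0.055],[[0,0,0],[0,0,0],0.065],[[0,0,0],[0,0,0],0.065],[[0,0,-0.01],[0,0,0],0.065],[[0,0,-0.035],[0,0,0],0.065],[[0,0,-0.07],[0,0,0],0.065],[[0,0,-0.1],[0,0,0],0.065],[[0,0,-0.1],[0,0,0],0.065]]' && python3 - <<'E'
from h import *
go(591,141,100,1.951)
E
```

```text
time: 14.28
tool_pos: [458.0, -61.8, 301.9]
tcp_rot: [3.132, 0.002, 1.444]
contact_force: [1.0, -0.1, 0.1]
grip_width: 64.9
t 14.28 pos [458.  -61.8 301.9] rot [3.132e+00 2.000e-03 1.444e+00] grip 64.9 F [ 1.  -0.1  0.1]
shift [0.2181 0.106  0.0246] turn [ 0.0091  0.0042 -0.507 ]
```

```bash
python3 -m pendant '[[[0.036,0.017,0],[0,0,-0.12],0.065],[[0.07,0.034,0],[0,0,-0.24],0.065],[[0.105,0.052,0],[0,0,-0.36],0.065],[[0.14,0.07,0],[0,0,-0.48],0.065],[[0.175,0.088,0],[0,0,-0.507],0.065],[[0.218,0.106,0.024],[0,0,-0.507],0.065],[[0.218,0.106,0.024],[0,0,-0.507],0.065],[[0.218,0.106,0.024],[0,0,-0.507],0.065],[[0.218,0.106,0.024],[0,0,-0.507],0.065]]' && python3 - <<'E'
from h import *
go(591,141,6,1.951)
s=cam('scene');crop(s,200,150,480,360,2.85,'s9.png')
E
```

```text
time: 15.03
tool_pos: [588.8, 141.3, 271.6]
tcp_rot: [-3.139, -0.0, 1.952]
contact_force: [0.1, -0.9, -0.1]
grip_width: 64.9
t 15.03 pos [588.8 141.3 271.6] rot [-3.139 -0.     1.952] grip 64.9 F [ 0.1 -0.9 -0.1]
shift [-0.0011  0.0021  0.0876] turn [-0.0027 -0.0001  0.001 ]
```

View pics/s9.png

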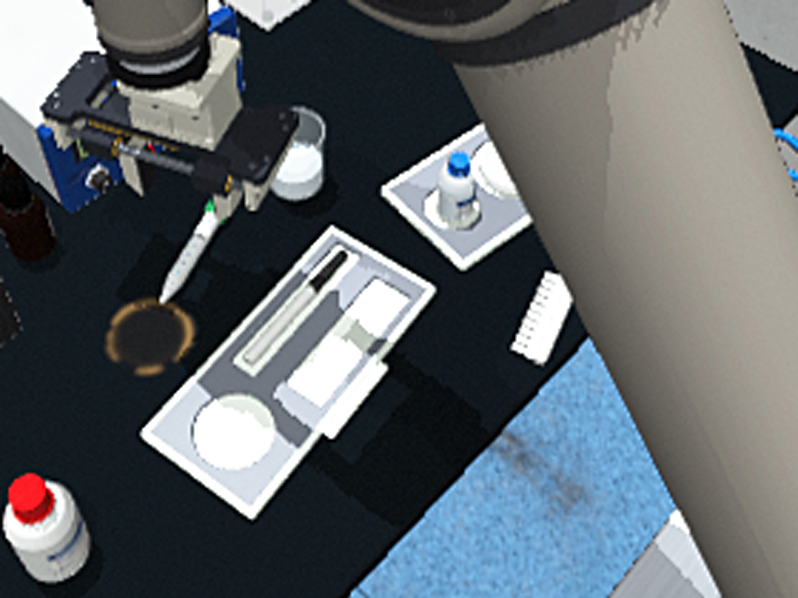

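```bash
python3 -m pendant '[[[-0.001,0.002,0.02],[0,0,0],0.065],[[-0.001,0.002,0.045],[0,0,0],0.065],[[-0.001,0.002,0.065],[0,0,0],0.065],[[-0.001,0.002,0.08],[0,0,0],0.065],[[-0.001,0.002,0.087],[0,0,0],0.065],[[-0.001,0.002,0.087],[0,0,0],0.065],[[-0.001,0.002,0.087],[0,0,0],0.065]]' && python3 -m pendant '[[[0,0,0],[0,0,0],0.05],[[0,0,0],[0,0,0],0.04],[[0,0,0],[0,0,0],0.03],[[0,0,0],[0,0,0],0.02],[[0,0,0],[0,0,0],0.01],[[0,0,0],[0,0,0],0.01],[[0,0,0],[0,0,0],0.01],[[0,0,0],[0,0,0],0.01],[[0,0,0],[0,0,0],0.01]]' && python3 -m pendant '[[[0,0,-0.02],[0,0,0],0.01],[[0,0,-0.045],[0,0,0],0.01],[[0,0,-0.06],[0,0,0],0.01],[[0,0,-0.06],[0,0,0],0.01]]' && python3 -c "
from h import *
go(428.7,106.6,60,1.698)"
```

```text
time: 15.67
tool_pos: [591.7, 140.2, 186.7]
tcp_rot: [3.141, 0.0, 1.95]
contact_force: [0.1, -0.3, 0.8]
grip_width: 64.8
time: 16.42
tool_pos: [591.6, 141.2, 185.9]
tcp_rot: [3.141, 0.0, 1.951]
contact_force: [0.2, 0.2, 1.1]
grip_width: 21.2
time: 16.75
tool_pos: [592.6, 141.3, 249.2]
tcp_rot: [3.136, 0.002, 1.951]
contact_force: [1.1, -0.1, -0.8]
grip_width: 21.5
t 16.75 pos [592.6 141.3 249.2] rot [3.136e+00 2.000e-03 1.951e+00] grip 21.5 F [ 1.1 -0.1 -0.8]
shift [ 0.0286 -0.1651  0.0102] turn [0.0063 0.001  0.2529]
```

```bash
python3 -m pendant '[[[0.005,-0.03,0],[0,0,0.08],0.01],[[0.01,-0.065,0],[0,0,0.16],0.01],[[0.018,-0.1,0],[0,0,0.253],0.01],[[0.024,-0.135,0],[0,0,0.253],0.01],[[0.0286,-0.165,0.01],[0,0,0.253],0.01],[[0.0286,-0.165,0.01],[0,0,0.253],0.01],[[0.0286,-0.165,0.01],[0,0,0.253],0.01],[[0.0286,-0.165,0.01],[0,0,0.253],0.01]]' && python3 - <<'E'
from h import *
go(428.7,106.6,11.5,1.698)
s=cam('scene');crop(s,200,180,400,340,4,'s10.png')
E
```

```text
time: 17.42
tool_pos: [428.4, 106.5, 235.7]
tcp_rot: [3.141, 0.0, 1.698]
contact_force: [1.7, 0.5, -0.1]
grip_width: 21.3
t 17.42 pos [428.4 106.5 235.7] rot [3.141 0.    1.698] grip 21.3 F [ 1.7  0.5 -0.1]
shift [0.0001 0.0003 0.0462] turn [ 0.0009  0.0001 -0.0004]
```

View pics/s10.png

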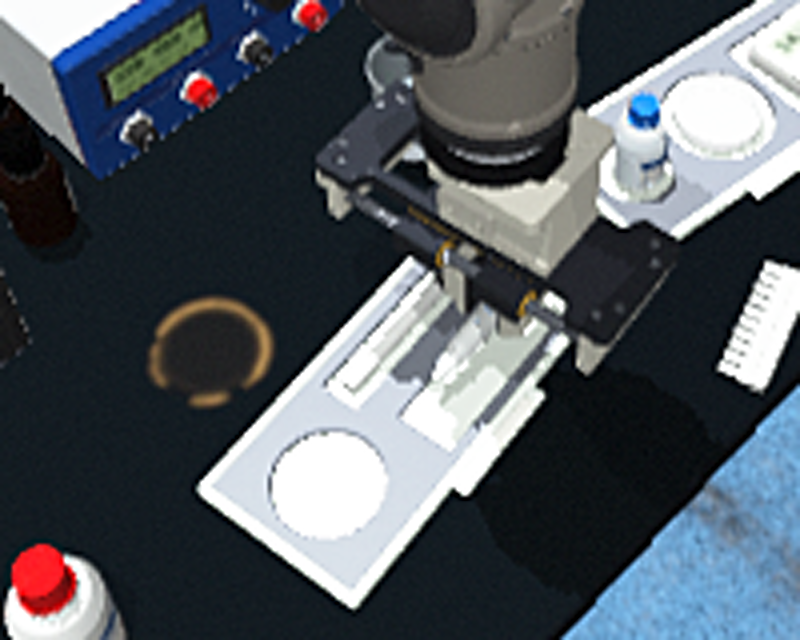

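```bash
python3 - <<'E'
from h import *
s=cam('scene')
for z in(58,62,66):
    p=unproj(s,[(437/4+200,378/4+180)],z)[0]; print(z,Rot.from_euler('z',-.127).apply(p-[428.4,106.5,0]).round(1))
E
python3 -m pendant '[[[0,0,0.015],[0,0,0],0.01],[[0,0,0.03],[0,0,0],0.01],[[0,0,0.037],[0,0,0],0.01],[[0,0,0.037],[0,0,0],0.01],[[0,0,0.037],[0,0,0],0.01]]'
```

```text
58 [-1.8 55.3 58. ]
62 [-3.3 57.1 62. ]
66 [-4.8 58.9 66. ]
time: 17.93
tool_pos: [428.2, 106.5, 198.6]
tcp_rot: [-3.141, 0.0, 1.698]
contact_force: [-0.0, -0.5, -0.2]
grip_width: 21.3
```

```bash
python3 -m pendant '[[[0,0,0.004],[0,0,0],0.01],[[0,0,0.008],[0,0,0],0.01],[[0,0,0.009],[0,0,0],0.01],[[0,0,0.009],[0,0,0],0.01],[[0,0,0.009],[0,0,0],0.01]]'
```

```text
time: 18.35
tool_pos: [427.7, 106.5, 189.9]
tcp_rot: [3.141, 0.0, 1.698]
contact_force: [0.3, -1.1, 0.2]
grip_width: 20.7
```

```bash
python3 -m pendant '[[[0,0,0],[0,0,0],0.034],[[0,0,0],[0,0,0],0.034],[[0,0,0],[0,0,0],0.034],[[0,0,0],[0,0,0],0.034],[[0,0,-0.01],[0,0,0],0.034],[[0,0,-0.04],[0,0,0],0.034],[[0,0,-0.08],[0,0,0],0.06],[[0,0,-0.12],[0,0,0],0.0918],[[0,0,-0.125],[0,0,0],0.0918],[[0,0,-0.125],[0,0,0],0.0918]]' && python3 - <<'E'
from h import *
go(463.5,383.6,130,1.698)
c=cam('top');crop(c,180,150,440,260,3,'c11.png')
E
```

```text
time: 19.18
tool_pos: [428.3, 106.6, 317.3]
tcp_rot: [3.135, 0.0, 1.698]
contact_force: [0.6, -0.2, -0.5]
grip_width: 55.9
t 19.18 pos [428.3 106.6 317.3] rot [3.135 0.    1.698] grip 55.9 F [ 0.6 -0.2 -0.5]
shift [0.2703 0.07   0.0096] turn [ 0.0065  0.0005 -0.0001]
```

View pics/c11.png

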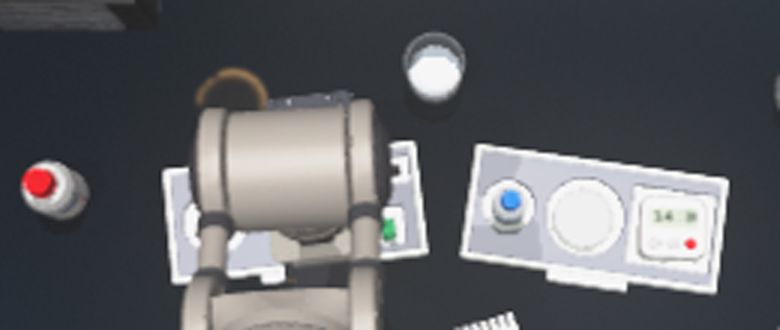

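```bash
python3 -m pendant '[[[0.038,0.01,0],[0,0,0],0.0918],[[0.076,0.02,0],[0,0,0],0.0918],[[0.114,0.03,0],[0,0,0],0.0918],[[0.15,0.04,0],[0,0,0],0.0918],[[0.19,0.05,0],[0,0,0],0.0918],[[0.23,0.06,0],[0,0,0],0.0918],[[0.27,0.07,0.009],[0,0,0],0.0918],[[0.27,0.07,0.009],[0,0,0],0.0918],[[0.27,0.07,0.009],[0,0,0],0.0918],[[0.27,0.07,0.009],[0,0,0],0.0918]]' && python3 - <<'E'
from h import *
go(463.5,383.6,43.5,1.698)
E
```

```text
time: 20.07
tool_pos: [462.4, 382.8, 303.4]
tcp_rot: [-3.138, 0.002, 1.698]
contact_force: [0.5, -0.1, -0.3]
grip_width: 91.5
t 20.07 pos [462.4 382.8 303.4] rot [-3.138e+00  2.000e-03  1.698e+00] grip 91.5 F [ 0.5 -0.1 -0.3]
shift [0.0009 0.0015 0.0819] turn [-0.0039  0.0024  0.0005]
```

```bash
python3 -m pendant '[[[0.001,0.001,0.015],[0,0,0],0.0918],[[0.001,0.001,0.03],[0,0,0],0.0918],[[0.001,0.001,0.045],[0,0,0],0.0918],[[0.001,0.001,0.06],[0,0,0],0.0918],[[0.001,0.001,0.072],[0,0,0],0.0918],[[0.001,0.001,0.08],[0,0,0],0.0918],[[0.001,0.001,0.08],[0,0,0],0.0918],[[0.001,0.001,0.08],[0,0,0],0.0918]]' && python3 -c "
from h import *
go(463.5,383.6,43.5,1.698)"
```

```text
time: 20.73
tool_pos: [464.0, 383.4, 225.7]
tcp_rot: [-3.141, 0.001, 1.697]
contact_force: [-0.3, 0.1, -0.4]
grip_width: 91.8
t 20.73 pos [464.  383.4 225.7] rot [-3.141e+00  1.000e-03  1.697e+00] grip 91.8 F [-0.3  0.1 -0.4]
shift [ 0.0002 -0.0005  0.0042] turn [-0.0007  0.0005 -0.0014]
```

Tip at 47.7; lower a further 5 mm, then close.

```bash
python3 -m pendant '[[[0,0,0.003],[0,0,0],0.0918],[[0,0,0.005],[0,0,0],0.0918],[[0,0,0.005],[0,0,0],0.075],[[0,0,0.005],[0,0,0],0.065],[[0,0,0.005],[0,0,0],0.06],[[0,0,0.005],[0,0,0],0.05],[[0,0,0.005],[0,0,0],0.04],[[0,0,0.005],[0,0,0],0.04],[[0,0,0.005],[0,0,0],0.04],[[0,0,0.005],[0,0,0],0.04]]' && python3 -c "
from h import *
go(463.5,383.6,43,1.698)"
```

```text
time: 21.57
tool_pos: [464.0, 384.3, 220.9]
tcp_rot: [3.141, -0.0, 1.698]
contact_force: [0.2, -0.1, -0.5]
grip_width: 48.4
t 21.57 pos [464.  384.3 220.9] rot [ 3.141 -0.     1.698] grip 48.4 F [ 0.2 -0.1 -0.5]
shift [-0.0007 -0.0006 -0.0001] turn [ 0.0007 -0.0001 -0.0002]
```

```bash
python3 -m pendant '[[[0,0,-0.008],[0,0,0],0.04],[[0,0,-0.02],[0,0,0],0.04],[[0,0,-0.035],[0,0,0],0.04],[[0,0,-0.05],[0,0,0],0.04],[[0,0,-0.05],[0,0,0],0.04],[[0,0,-0.05],[0,0,0],0.04]]' && python3 -c "
from h import *
go(438.1,230.8,90,1.698)"
```

```text
time: 22.07
tool_pos: [463.9, 384.4, 272.1]
tcp_rot: [3.139, -0.001, 1.698]
contact_force: [0.7, 0.1, -2.2]
grip_width: 48.3
t 22.07 pos [463.9 384.4 272.1] rot [ 3.139e+00 -1.000e-03  1.698e+00] grip 48.3 F [ 0.7  0.1 -2.2]
shift [-0.1491 -0.0451  0.0039] turn [ 0.0024 -0.001  -0.0001]
```

```bash
python3 -m pendant '[[[-0.012,-0.004,0],[0,0,0],0.04],[[-0.035,-0.011,0],[0,0,0],0.04],[[-0.06,-0.018,0],[0,0,0],0.04],[[-0.085,-0.026,0],[0,0,0],0.04],[[-0.11,-0.033,0],[0,0,0],0.04],[[-0.132,-0.04,0],[0,0,0],0.04],[[-0.149,-0.045,0.002],[0,0,0],0.04],[[-0.149,-0.045,0.002],[0,0,0],0.04],[[-0.149,-0.045,0.002],[0,0,0],0.04]]' && python3 -c "
from h import *
go(438.1,230.8,46,1.698)"
```

```text
time: 22.82
tool_pos: [437.9, 230.2, 268.3]
tcp_rot: [-3.14, 0.0, 1.696]
contact_force: [-0.6, 0.8, -1.4]
grip_width: 49.0
t 22.82 pos [437.9 230.2 268.3] rot [-3.14   0.     1.696] grip 49.0 F [-0.6  0.8 -1.4]
shift [0.0006 0.0003 0.0443] turn [-0.0012  0.0002 -0.002 ]
```

```bash
python3 -m pendant '[[[0,0,0.012],[0,0,0],0.04],[[0,0,0.025],[0,0,0],0.04],[[0,0,0.035],[0,0,0],0.04],[[0,0,0.041],[0,0,0],0.04],[[0,0,0.043],[0,0,0],0.04],[[0,0,0.043],[0,0,0],0.04],[[0,0,0.043],[0,0,0],0.04]]' && python3 -m pendant '[[[0,0,0.001],[0,0,0],0.04],[[0,0,0.001],[0,0,0],0.04],[[0,0,0.001],[0,0,0],0.04]]'
```

```text
time: 23.4
tool_pos: [438.2, 231.1, 226.0]
tcp_rot: [3.141, -0.0, 1.698]
contact_force: [-0.6, 0.5, -1.2]
grip_width: 48.5
time: 23.65
tool_pos: [438.1, 230.8, 225.1]
tcp_rot: [3.141, -0.0, 1.698]
contact_force: [0.2, -0.3, -1.3]
grip_width: 48.1
```

Still carrying its weight, about 1 mm up; one more millimetre, then release and retreat.

```bash
python3 -m pendant '[[[0,0,0.001],[0,0,0],0.04],[[0,0,0.001],[0,0,0],0.04],[[0,0,0.001],[0,0,0],0.055],[[0,0,0.001],[0,0,0],0.065],[[0,0,0.001],[0,0,0],0.075],[[0,0,0.001],[0,0,0],0.075],[[0,0,-0.01],[0,0,0],0.08],[[0,0,-0.03],[0,0,0],0.08],[[0,0,-0.055],[0,0,0],0.08],[[0,0,-0.08],[0,0,0],0.08]]' && python3 -m pendant '[[[0,0,-0.04],[0,0,0],0.08],[[0.03,0,-0.06],[0,0,0],0.08],[[0.07,0,-0.06],[0,0,0],0.08],[[0.11,0,-0.06],[0,0,0],0.08],[[0.15,0,-0.06],[0,0,0],0.08],[[0.19,0,-0.06],[0,0,0],0.08],[[0.22,0,-0.06],[0,0,0],0.08],[[0.22,0,-0.06],[0,0,0],0.08],[[0.22,0,-0.06],[0,0,0],0.08]]' && python3 - <<'E'
from h import *
c=cam('top');s=cam('scene')
crop(c,170,130,490,260,2.5,'cf.png');crop(s,190,110,446,270,3.125,'sf.png')
a=cv2.imread('pics/cf.png');b=cv2.imread('pics/sf.png')
b=cv2.resize(b[:, :],(440,275));im=np.vstack([a,np.pad(b,((0,0),(0,a.shape[1]-440),(0,0)))]);cv2.imwrite('pics/fin.png',im);print(im.shape)
cv2.imwrite('pics/ff.png',cv2.cvtColor(s['color'],cv2.COLOR_RGB2BGR))
E
```

```text
time: 24.48
tool_pos: [437.8, 230.7, 305.4]
tcp_rot: [-3.14, 0.0, 1.698]
contact_force: [1.2, 0.0, 0.4]
grip_width: 80.0
time: 25.23
tool_pos: [409.4, 450.3, 364.1]
tcp_rot: [-3.141, 0.001, 1.701]
contact_force: [-0.1, -0.8, 0.3]
grip_width: 80.2
(600, 800, 3)
```

View pics/fin.png

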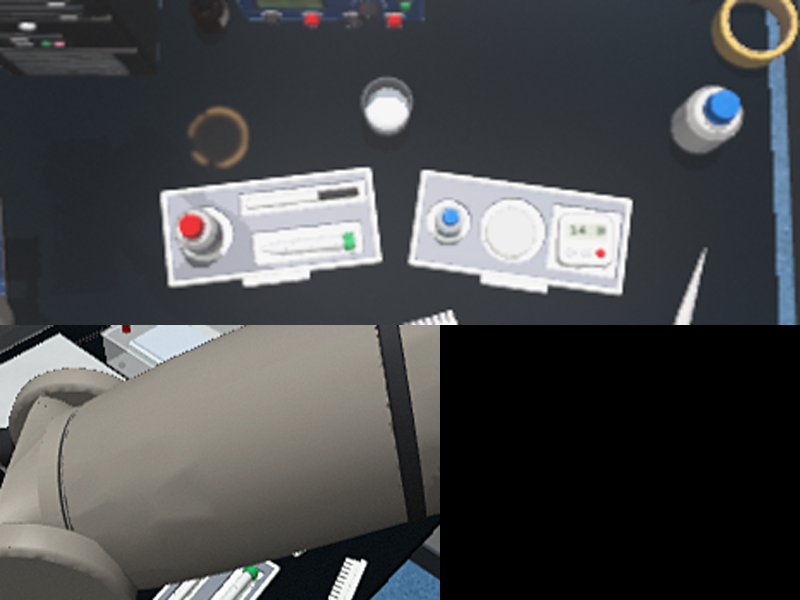

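```bash
python3 - <<'E'
from h import *
c=cam('top')
for n,uv,z,(x,y,a) in[('wash (0,80)',(190,226),108,(448.2,151.4,.127)),('tube tip(-25,14)',(261,246),14,(448.2,151.4,.127)),('tube cap(-25,-98)',(354,241),15,(448.2,151.4,.127)),('small (0,88)',(451,216),78,(445.2,-149,-.127)),('dish (0,10)',(512,230),16,(445.2,-149,-.127)),('timer (0,-77)',(587,240),21,(445.2,-149,-.127))]:
    p=unproj(c,np.array([uv])/2.5+[170,130],z)[0];print(n,Rot.from_euler('z',-a).apply(p-[x,y,0]).round(1))
print(get_obs()['dq'].round(3))
E
```

```text
wash (0,80) [ -1.9  80.9 108. ]
tube tip(-25,14) [-22.9  13.2  14. ]
tube cap(-25,-98) [-29.9 -98.2  15. ]
small (0,88) [-1.7 86.4 78. ]
dish (0,10) [-0.3 10.4 16. ]
timer (0,-77) [ -0.5 -79.   21. ]
[-0.011 -0.007  0.002  0.001 -0.001  0.003]
```

```bash
python3 -c "
from plant import close_job
print(close_job())"
```

```text
the job is handed in; nothing more can be done
None
```

Both kits are made up and the job is handed in; the last move ended at 25.2 s of the 128 s allowed. No verdict was reported.

- **Placement:** The timer, petri dish and smallest bottle are in the staining tray. The tube and middle-sized bottle are in the sampling tray. The last top view put each one within about 4 mm of its pocket centre (tube about 1–2 mm), well inside the 12 mm (tube 14 mm) limits.
- **Left alone:** The largest bottle and the beaker look unmoved by eye; I did not measure them again at the end.
- **Grasp change:** I gripped the timer across its 66 mm side instead of across x. The gripper body would otherwise have hit the largest bottle.
- **Not checked as well:** The arm hid most of the scene camera in the final picture, so the final positions come from the top camera alone. Seated height was not measured from the images. It rests on the tool heights at release, which put each item within about 1–2 mm of the floor.
- **Forces:** The highest contact force in the readings was about 6 N, while closing on the timer. The rest were under 3 N.

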